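# Find the hidden release notch and open the feeding hatch of a leaf-litter tub

## Task

Open the feeding hatch of the leaf-litter tub: turn the orange lock knob slowly clockwise (seen from above) until you feel the hidden release notch (the drag dips, then stiffens). With the knob resting in it, slide the hatch fully open by its green pull and let go; never pull hard on the hatch while it is still locked, and leave the jar, dish and cup alone.

Things in the scene. Friction and masses are not known exactly. Their poses are not given: they have to be found in the camera images.
- tub: clear tub of leaf litter fixed to the table, lid 280 x 420 mm, lid top 160 mm above the origin; origin at the centre of its underside, z up, y along its long side. The hatch slides open along +y. Grey lock housing 80 x 80 x 24 mm high on the lid at x = 0, y = -110 mm.
- knob: lock knob: black disc 52 mm wide, 11 mm high, carrying an orange grip bar. Origin on the turning axis, on the housing's top (184 mm above the table), z up. Turns clockwise seen from above (yaw decreases), drag about 0.3 N m, no spring back. The unseen notch, new each time, begins 0.35 to 1.45 rad clockwise of the start; its far flank is felt about 0.15 rad later.
- knob_grip (a point): centre of the bar, 48 mm long (x), 14 thick (y), 30 high, on the axis 26 mm above the knob's origin. At the notch a sprung bolt pops in: the drag falls suddenly by 0.2 N m or more, even reverses, stays low over 0.1 rad of play (hatch unlocked there; the knob stays when let go), then the far flank resists with about 0.6 N m. Forced over that it locks again; turning back re-enters.
- hatch: aluminium sliding plate 108 x 105 x 5 mm in two rails on the lid; origin at the centre of its underside, axes as the tub's. Shut at y = -3 mm in the tub's frame, fully open at +82 mm (end stop). Unlocked it slides with 2 to 3 N. Locked, it moves about 2 mm, then bears on the lock bolt, which must not take more than 20 N.
- hatch_grip (a point): centre of the green upright pull on the hatch, 50 mm long (tub's x), 14 mm thick (tub's y), 32 mm high, its top 16 mm above this point, the plate 17 mm below; axes as the tub's
- feed_jar_mid (a point): feed jar with black lid, 64 mm across, 100 mm high, on the table; bystander; point half-way up
- water_dish_mid (a point): terracotta water dish, 100 mm across, 30 mm high, on the table; bystander; point half-way up
- jelly_cup_mid (a point): small white and amber feed cup, 42 mm across, 24 mm high, on the table; bystander; point half-way up

How it is judged:
By the outcome, as a careful person would: the job done as asked, in the order asked, and still so for the second after the job is handed in, with the robot touching nothing.
It also fails if it takes over 67 s, if anything falls off the work surface, if the arm or the gripper's body presses on something with over 40 N, if the wrist force passes 120 N, or if a joint passes its speed limit or range.

## Robot

A 6-joint arm with a two-finger parallel gripper is mounted at the origin on the work surface. World frame = base frame: x ahead of the robot, y to its left, z up, the work surface at z = 0. Lengths are in m, angles in degrees, forces in N, time in s.
With the tool pointing down it reaches from about 0.35 to 0.875 m from the base axis. Payload 4.2 kg.
Tool frame: the origin (TCP) lies midway between the tips of the shut fingers; the grasp point (between the pads) lies 19 mm behind it; x points along the fingers, y is the direction in which the jaws open and shut, and the axes are right-handed (so a half turn about x gives the same grasp; the last joint's range is limited). The gripper opens to 87 mm and grips with 3 to 60 N. Pads are 19 mm wide; open, the fingers measure 117 mm over their backs; the gripper's body (75 mm by 190 mm) begins 51 mm behind the grasp point.
Start: joints at [-53.079, 22.042, 0.453, 0, -68.411, -14.817], TCP at [0.235, -0.579, 0.223] pointing down, gripper open.
Joint ranges: [-179.83, 179.83], [-69.29, 118.12], [-61.27, 80.66], [-181.25, 117.63], [-171.15, -9.14], [-177.46, 177.46]. Speed limits (degrees/s): [159.86, 159.86, 180, 180, 180, 180].

## Interface

Orientations are given as a 3x3 rotation matrix whose columns are the frame's x, y, z axes.
In Python, from station import r gives the robot as it stands.
- The arm moves only by the tool play_rows, never from a script. Its argument "plan" is a list that holds one entry, the list of rows, each a list of 6 numbers: the shift along the tool's x, y, z in cm, then the turn, a rotation vector about the tool's x, y, z in units of 10 degrees (1.0 is 10 degrees). A call has 1 to 5 rows; each row is the pose to reach, as a shift and turn from the pose commanded when the call began, along the tool's axes at that moment; what a row does not reach only later rows make up. A row lasts 1/8 s, in which the tool goes at most 62.5 mm and 10.7 degrees, less where a joint would pass 70% of its speed; a pose out of reach is approached as far as the arm can. A call with a gripper value outside its range is refused whole. "hand" is the opening, from 0 (shut) to 1 (fully open), set as the call begins (left out, the last holds). The fingers move at their own pace and stop on an object; the grip force is fixed at half the most. Time passes only in rows, so rows that repeat a pose let the fingers close. It gives the time, the measured TCP pose, the force and the opening at its end, in the units of the state.
- r.sense(): the state, without advancing time (a new reading comes with each control period).
- r.capture(name): name is "scene" or "top" or "wrist"; returns (picture, depth): 384x512x3 uint8, blue, green, red; 384x512 float32, m along the optical axis (not along the pixel's ray), 0 where there is no reading.
- r.get_calibration(name): a dict with "vfov" (degrees; the focal length in pixels is half the picture's height over the tangent of half this angle, whatever the lens; pixels are square), "cx", "cy" (the principal point, pixels), "rvec" (rotation vector, rad) and "tvec" (3), from world to camera coordinates, as OpenCV has them. Camera axes: x right, y down, z forward; pixel columns grow to the right and rows downward; lengths in m; the calibration is good to about 2 mm. A picture is of the moment at which its call begins: read the wrist's pose just before it. get_calibration takes no time and is no camera call; for the wrist camera it gives the pose at the moment of the call.
- r.finish_job(): hands the job in, once; it reports no verdict.
The state is a dict: "time_s": time; "joints": joint angles; "joint_velocities": joint speeds; "effort": joint torques, N m; "tcp_pos": TCP position; "ee_rot": TCP orientation; "wrist_force": force on the tool from outside, world axes, zero at the start; "moment": the same for the moment, N m; "gripper_width": opening from 0.0 (shut) to 1.0 (fully open).
Only numpy, scipy, OpenCV 4.12 (cv2) and the standard library are available. Lean on these libraries where they do the work, as an engineer would, in place of code of your own. Each camera call takes 0.05 s, during which the arm holds its last target.

## Working session

There is one attempt and no reset: what is moved stays moved. The work goes in short steps, Python scripts to look and compute and a tool call to move; the robot and the scene stay as the last step left them, time stands still between calls to the robot, and variables do not carry over. Pictures are saved under pics/ and viewed, and the job is handed in when it is done.

Besides the shell and the picture viewer there is one more tool, called after "Call:" as name(argument=value, ...), one argument or row to a line, values as JSON. play_rows: Moves the arm, as the interface text tells. Its arguments: {"type":"object","properties":{"plan":{"type":"array","items":{"type":"array","items":{"type":"array","items":{"type":"number"}}}},"hand":{"type":"number"}},"required":["plan"]}

```bash
ls; mkdir -p pics; python3 - <<'E'
from station import r
import cv2,numpy as np
s=r.sense()
for k,v in s.items(): print(k,np.round(v,4).tolist())
for n in("scene","top","wrist"):
    c=r.get_calibration(n); p,d=r.capture(n); cv2.imwrite(f"pics/{n}0.png",p); np.savez(f"{n}0.npz",p=p,d=d,**{k:np.array(c[k]) for k in("vfov","cx","cy","rvec","tvec")}); print(n,c)
E
```

```text
pics
time_s 0.0
joints [-53.0799, 22.0908, 0.3788, -0.0317, -68.412, -14.8163]
joint_velocities [0.0684, 0.0059, 0.0297, -0.0278, 0.0245, -0.0323]
effort [0.0003, -39.0668, 18.7408, 4.22, 0.0109, -0.0002]
tcp_pos [0.235, -0.5785, 0.2214]
ee_rot [[-0.0009, -0.3761, 0.9266], [0.002, 0.9266, 0.3761], [-1.0, 0.0022, -0.0001]]
wrist_force [0.3716, -0.13, -0.2488]
moment [0.0098, 0.0259, -0.0231]
gripper_width 0.9958
scene {'vfov': 49.968542739234614, 'cx': 249.89564896146223, 'cy': 194.22897716589983, 'rvec': array([ 2.20031893,  0.65769631, -0.27837769]), 'tvec': array([-0.40692887, -0.05774483,  1.64749701])}
top {'vfov': 43.176527012021864, 'cx': 259.8212930791677, 'cy': 193.54968273553501, 'rvec': array([ 2.21151552, -2.16971576,  0.08268255]), 'tvec': array([-0.03201157,  0.50501892,  1.61737349])}
wrist {'vfov': 61.60109384779603, 'cx': 256.17449115439086, 'cy': 193.81690224775244, 'rvec': array([-1.65061031, -2.45072155, -0.36773989]), 'tvec': array([ 0.62541256, -0.03546945,  0.39126451])}
```

View pics/scene0.png

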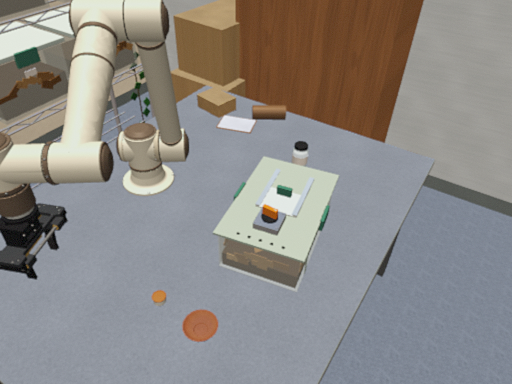

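View pics/top0.png

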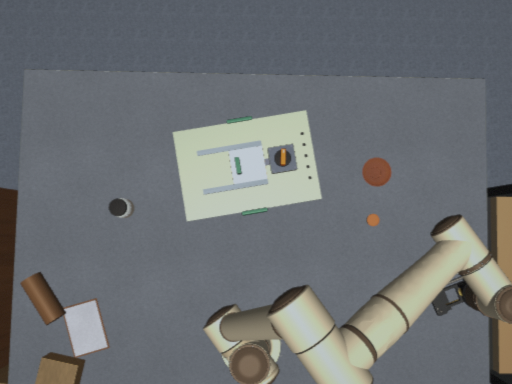

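View pics/wrist0.png

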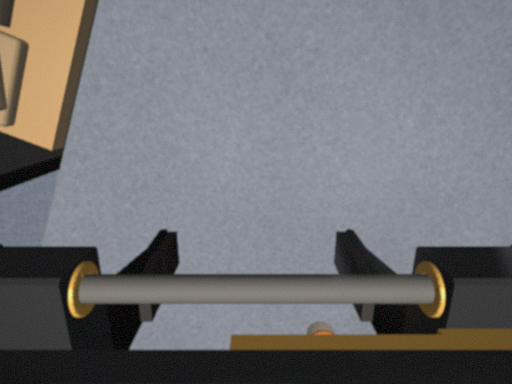

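The top view shows the tub centred near (247,166), with the orange knob bar at (283,157) and the green pull at (238,166). The jar is at (120,208), the dish at (377,171) and the cup at (373,220). Next I'll measure these.

```bash
cat > h.py <<'E'
import numpy as np,cv2
def K(c,H=384):
    f=H/2/np.tan(np.radians(float(c["vfov"]))/2); return np.array([[f,0,float(c["cx"])],[0,f,float(c["cy"])],[0,0,1]])
def ray(c,uv):
    R,_=cv2.Rodrigues(np.array(c["rvec"])); t=np.array(c["tvec"]).ravel()
    uv=np.atleast_2d(np.asarray(uv,float)); d=np.c_[uv,np.ones(len(uv))]@np.linalg.inv(K(c)).T
    return -R.T@t, d@R
def onz(c,uv,z):
    o,d=ray(c,uv); return o+d*((z-o[2])/d[:,2])[:,None]
def proj(c,P):
    return cv2.projectPoints(np.atleast_2d(np.asarray(P,float)),np.array(c["rvec"]),np.array(c["tvec"]),K(c),None)[0][:,0]
def blobs(m,minA=20):
    n,l,s,ce=cv2.connectedComponentsWithStats(m.astype(np.uint8))
    return [(int(s[i,4]),ce[i],l==i) for i in range(1,n) if s[i,4]>=minA]
E
python3 - <<'E'
from h import *
for n in("top","scene"):
    c=np.load(f"{n}0.npz"); p=c["p"]; hsv=cv2.cvtColor(p,cv2.COLOR_BGR2HSV); d=c["d"]
    h,s,v=[hsv[...,i].astype(int) for i in range(3)]
    for nm,m,z in(("orange",(h>5)&(h<20)&(s>180)&(v>120),.225),("green",(h>65)&(h<95)&(s>120)&(v<160),.213),("lid",(h>25)&(h<50)&(s>20)&(v>150),.16)):
        for a,ce,mm in blobs(m,15):
            q=cv2.minAreaRect(np.argwhere(mm)[:,::-1].astype(np.float32))
            print(n,nm,a,ce.round(1),onz(c,ce,z).round(4), "rect",np.round(q[0],1),np.round(q[1],1),round(q[2],1))
            if nm=="lid" and a>1000: print(onz(c,cv2.boxPoints(q),.16).round(4))
E
python3 - <<'E'
import cv2
p=cv2.imread('pics/top0.png')[100:230,165:330]; cv2.imwrite('pics/topz.png',cv2.resize(p,None,fx=4.5,fy=4.5,interpolation=2))
p=cv2.imread('pics/scene0.png')[150:290,210:350]; cv2.imwrite('pics/scz.png',cv2.resize(p,None,fx=4.2,fy=4.2,interpolation=2))
E
```

```text
top orange 15 [282.5 155.5] [[ 0.6054 -0.0857  0.225 ]] rect [282.5 156. ] [6. 3.] 90.0
top lid 6764 [244.1 152.5] [[0.622  0.0296 0.16  ]] rect [246.3 164.8] [ 89.1 135.7] 80.7
[[ 0.6821  0.2538  0.16  ]
 [ 0.7596 -0.1603  0.16  ]
 [ 0.4865 -0.208   0.16  ]
 [ 0.4114  0.2015  0.16  ]]
top lid 1966 [441.2 272.6] [[ 0.2651 -0.5791  0.16  ]] rect [434.2 270.1] [ 44.2 104.2] 50.2
[[ 0.2198 -0.3922  0.16  ]
 [ 0.4271 -0.6383  0.16  ]
 [ 0.325  -0.7242  0.16  ]
 [ 0.1197 -0.4782  0.16  ]]
top lid 65 [447.8 235.6] [[ 0.3778 -0.6     0.16  ]] rect [447.9 236.1] [12.4  5.8] 53.1
top lid 199 [496.1 274.3] [[ 0.2627 -0.7469  0.16  ]] rect [495.9 274.4] [28.6  7.6] 54.5
top lid 180 [483.4 283.4] [[ 0.2348 -0.7076  0.16  ]] rect [483.6 283.4] [30.6  6. ] 53.1
top lid 444 [311.2 317.1] [[ 0.1245 -0.1838  0.16  ]] rect [310.6 316.9] [47.7 11.6] 56.3
top lid 904 [385.7 329. ] [[ 0.0928 -0.4095  0.16  ]] rect [385.9 329.3] [24.6 42.6] 47.5
top lid 449 [291.6 330. ] [[ 0.0851 -0.1251  0.16  ]] rect [292.  330.2] [47.1 10.5] 53.9
top lid 226 [218.1 336.8] [[0.0612 0.096  0.16  ]] rect [218.7 336.7] [2
[... 1752 characters left out ...]
 0.16  ]] rect [ 93.6 101.5] [22.6 92.4] 6.7
scene lid 16 [123.  139.2] [[-0.0939 -0.0052  0.16  ]] rect [123.  138.5] [7. 2.] 90.0
scene lid 324 [ 25.  151.5] [[-0.3272 -0.2633  0.16  ]] rect [ 24.  151.2] [14.9 40.6] 87.5
scene lid 217 [ 72.3 155.1] [[-0.168 -0.182  0.16 ]] rect [ 72.5 154.9] [ 4.9 51.1] 88.9
scene lid 5586 [280.  208.7] [[ 0.6003 -0.0106  0.16  ]] rect [275.7 203.9] [101.1  92.3] 17.7
[[ 0.489  -0.2101  0.16  ]
 [ 0.301   0.2202  0.16  ]
 [ 0.6826  0.2509  0.16  ]
 [ 0.7779 -0.1569  0.16  ]]
scene lid 176 [166.1 178.7] [[ 0.2041 -0.0959  0.16  ]] rect [164.7 180. ] [14.5 28.1] 18.4
scene lid 121 [127.8 180. ] [[ 0.1026 -0.1734  0.16  ]] rect [129.2 181.7] [19.8 13.6] 60.6
```

View pics/topz.png

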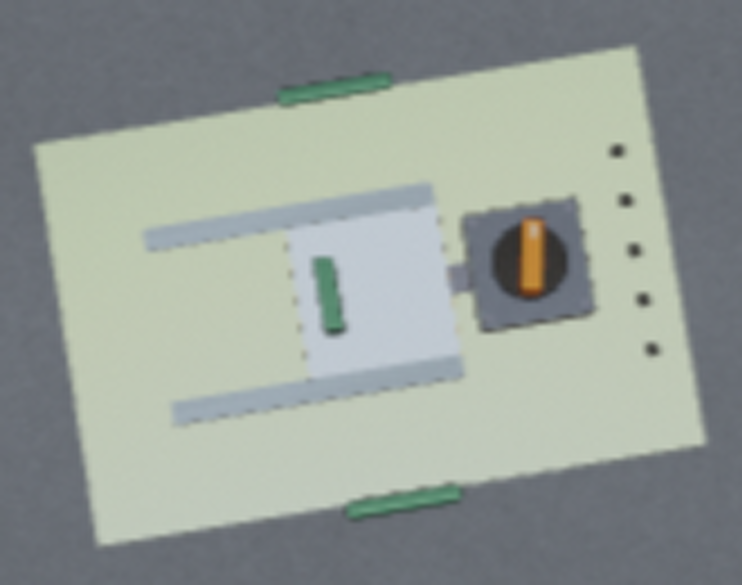

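View pics/scz.png

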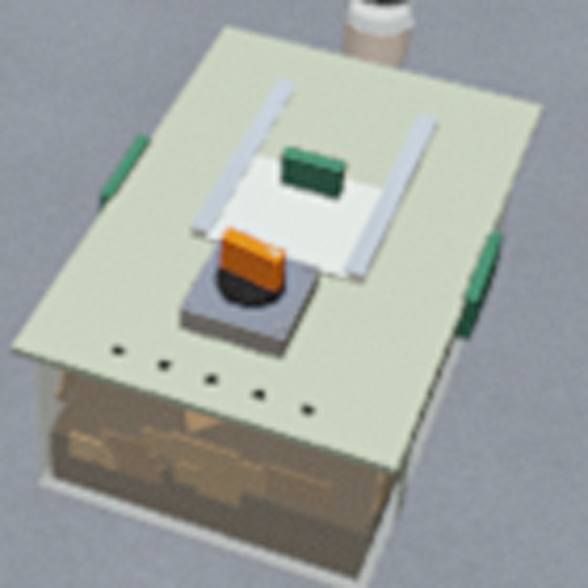

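```bash
cat >> h.py <<'E'
from scipy.spatial.transform import Rotation as Ro
def tgt(yaw):  # tool down, y axis at world yaw deg
    a=np.radians(yaw); x=np.array([0,0,-1.]); y=np.array([np.cos(a),np.sin(a),0]); return np.c_[x,y,np.cross(x,y)]
def plan(p0,R0,p1,yaw):
    R0=np.array(R0); sh=R0.T@(np.array(p1)-np.array(p0))*100
    rv=Ro.from_matrix(R0.T@tgt(yaw)).as_rotvec(degrees=True)/10
    return sh.round(2),rv.round(3)
E
python3 - <<'E'
from h import *
from station import r
s=r.sense(); R0=np.array(s["ee_rot"])
c=r.get_calibration("wrist"); R,_=cv2.Rodrigues(c["rvec"]); o=-R.T@c["tvec"]
print("cam in tool",R0.T@(o-s["tcp_pos"]),"axis",R0.T@R[2], "right",R0.T@R[0])
c=np.load("top0.npz"); p=c["p"]; hsv=cv2.cvtColor(p,cv2.COLOR_BGR2HSV)
# lid: outer contour of bright area
m=(p.max(2)>140)&(np.indices(p.shape[:2])[1]<330)&(np.indices(p.shape[:2])[1]>165)&(np.indices(p.shape[:2])[0]<230)
m=cv2.morphologyEx(m.astype(np.uint8),cv2.MORPH_OPEN,np.ones((5,5)))
q=cv2.minAreaRect(max(cv2.findContours(m,0,1)[0],key=cv2.contourArea)); P=onz(c,cv2.boxPoints(q),.16); print(P.round(4),P.mean(0))
for i in range(4): d=P[(i+1)%4]-P[i]; print(np.linalg.norm(d),np.degrees(np.arctan2(d[1],d[0])))
b,g,rr=[p[...,i].astype(int) for i in range(3)]
for nm,m,z in(("bar",(rr>g+60)&(rr>b+80),.225),("green",(g>rr+25)&(g>b+10)&(g<150),.2)):
  for a,ce,mm in blobs(m,10):
    if ce[0]>330 or ce[1]>240 : continue
    X=onz(c,np.argwhere(mm)[:,::-1],z)[:,:2]; w,v=np.linalg.eigh(np.cov(X.T)); v=v[:,1]*np.sign(v[0,1]); print(nm,a,ce.round(1),X.mean(0).round(4),np.degrees(np.arctan2(v[1],v[0])))
print(plan(s["tcp_pos"],s["ee_rot"],[.54,-.09,.36],-90))
E
```

```text
cam in tool [-0.16193601 -0.00122307 -0.08070129] axis [ 9.56249984e-01 -3.49806374e-04  2.92550587e-01] right [3.27953786e-04 9.99999939e-01 1.23741163e-04]
[[ 0.6826  0.2568  0.16  ]
 [ 0.7624 -0.1627  0.16  ]
 [ 0.4842 -0.2121  0.16  ]
 [ 0.4069  0.2027  0.16  ]] [0.58398503 0.02118693 0.16      ]
0.42710227323798516 -79.23215422881655
0.2825386744974319 -169.94637322145635
0.4218887990538155 100.55727644196945
0.28097134064198476 11.113377943126789
green 83 [239.1 119.3] [0.7168 0.0458] -79.43461875833285
green 63 [237.5 164.9] [0.5781 0.0474] 10.781888621331804
green 84 [254.8 210.9] [ 0.4411 -0.007 ] -79.308378708474
(array([-13.78,  33.82,  46.64]), array([-1.579e+01,  1.300e-02, -3.000e-03]))
```

Call:
play_rows(
  plan=[
    [[-1.8,2.1,3.5,-1.05,0,0],[-3.6,4.2,7.0,-2.1,0,0],[-5.4,6.3,10.5,-3.15,0,0],[-7.2,8.4,14.0,-4.2,0,0],[-9.0,10.5,17.5,-5.25,0,0]],
  ],
  hand=1,
)

```text
time_s: 0.78
tcp_pos: [0.3583, -0.4146, 0.3129]
ee_rot: [[-0.0, -0.966, 0.26], [0.0, 0.26, 0.966], [-1.0, 0.0, 0.0]]
wrist_force: [-0.0, 0.1, 0.6]
gripper_width: 1.0
```

```bash
python3 - <<'E'
from h import *
from station import r
s=r.sense(); print(s["tcp_pos"],s["joints"]); print(plan(s["tcp_pos"],s["ee_rot"],[.604,-.087,.36],-90))
E
```

```text
[ 0.35834525 -0.41458367  0.31286156] [-3.22134721e+01  1.15715191e+01 -1.39778298e+00 -1.13300585e-02
 -7.70602639e+01  1.71648504e+01]
(array([ -4.71, -15.21,  38.02]), array([-1.0505e+01,  4.0000e-03,  0.0000e+00]))
```

Call:
play_rows(
  plan=[
    [[-0.5,-1.5,3.8,-1.05,0,0],[-1,-3,7.6,-2.1,0,0],[-1.5,-4.5,11.4,-3.15,0,0],[-2,-6,15.2,-4.2,0,0],[-2.5,-7.5,19,-5.25,0,0]],
  ],
)

```text
time_s: 1.4
tcp_pos: [0.4811, -0.2514, 0.3375]
ee_rot: [[-0.0, -0.794, -0.608], [0.0, -0.608, 0.794], [-1.0, 0.0, 0.0]]
wrist_force: [-0.5, 0.1, -0.2]
gripper_width: 0.996
```

```bash
python3 - <<'E'
from h import *
from station import r
s=r.sense(); print(s["tcp_pos"],s["joints"]); print(plan(s["tcp_pos"],s["ee_rot"],[.604,-.087,.36],-90))
E
```

```text
[ 0.48108298 -0.25135428  0.3374545 ] [-1.04708966e+01  1.05351455e+01  7.02815646e-01 -1.16800310e-02
 -8.01924683e+01  4.79264805e+01]
(array([ -2.25, -19.75,   5.57]), array([-5.255e+00,  3.000e-03,  0.000e+00]))
```

Call:
play_rows(
  plan=[
    [[-0.4,-4,1.1,-1.05,0,0],[-0.9,-8,2.2,-2.1,0,0],[-1.3,-12,3.3,-3.15,0,0],[-1.8,-16,4.5,-4.2,0,0],[-2.2,-19.7,5.5,-5.25,0,0]],
  ],
)

```text
time_s: 2.02
tcp_pos: [0.6051, -0.0885, 0.3593]
ee_rot: [[-0.001, -0.0, -1.0], [0.0, -1.0, 0.0], [-1.0, -0.0, 0.001]]
wrist_force: [-0.5, 0.4, 0.4]
gripper_width: 0.998
```

```bash
python3 - <<'E'
from h import *
from station import r
s=r.sense(); print(s["tcp_pos"],s["joints"],s["moment"],s["joint_velocities"]); c=r.get_calibration("wrist");p,d=r.capture("wrist"); cv2.imwrite("pics/w1.png",p); np.savez("w1.npz",p=p,d=d,**{k:np.array(c[k]) for k in("vfov","cx","cy","rvec","tvec")})
print(r.sense()["tcp_pos"])
E
```

```text
[ 0.60509745 -0.08854991  0.3593477 ] [ 6.81697968e+00  1.75171944e+01  1.29663888e+01 -9.77199767e-03
 -8.54846264e+01  8.31582440e+01] [-0.11976177  0.11451427  0.01564642] [ 2.18254010e+01  1.52464418e+01  2.50870486e+01  4.88747353e-02
 -1.01466042e+01  6.13001432e+01]
[ 0.60774621 -0.08559245  0.35868621]
```

View pics/w1.png

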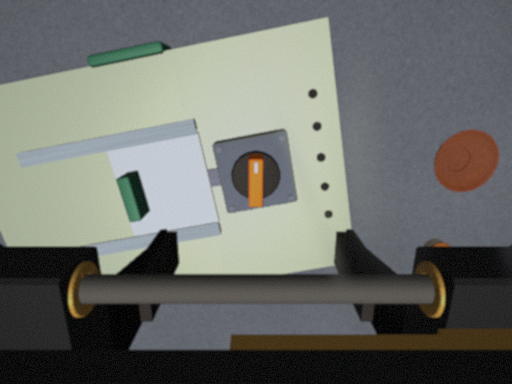

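The wrist view shows the orange bar running from (256,155) to (256,207), the housing centred at (255,171) and the pull at (132,196). I'll capture again now that the arm is still, and measure.

```bash
cat > snap.py <<'E'
from h import *
from station import r
def snap(n,f):
    s=r.sense(); c=r.get_calibration(n);p,d=r.capture(n); cv2.imwrite(f"pics/{f}.png",p)
    C=dict(c); C["p"]=p; C["d"]=d; C["s"]=s; return C
def pca(X):
    w,v=np.linalg.eigh(np.cov(X.T)); v=v[:,1]*np.sign(v[0,1]); return np.degrees(np.arctan2(v[1],v[0])),np.sqrt(12*w)
def masks(p):
    b,g,rr=[p[...,i].astype(int) for i in range(3)]
    return (rr>g+60)&(rr>b+80),(g>rr+25)&(g>b+8)&(g<150)
E
python3 - <<'E'
from snap import *
c=snap("wrist","w2"); p,d=c["p"],c["d"]; print(c["s"]["tcp_pos"],c["s"]["joint_velocities"].round(2))
np.savez("w2.npz",p=p,d=d,**{k:np.array(c[k]) for k in("vfov","cx","cy","rvec","tvec")})
R,_=cv2.Rodrigues(c["rvec"]); o=-R.T@c["tvec"]
mo,mg=masks(p)
for nm,m in(("bar",mo),("green",mg)):
  for a,ce,mm in blobs(m,60):
    if ce[1]>235: continue
    uv=np.argwhere(mm&(d>0))[:,::-1]; oo,dr=ray(c,uv); X=oo+dr*d[uv[:,1],uv[:,0]][:,None]
    zt=np.percentile(X[:,2],90); T=X[X[:,2]>zt-.006]
    q=cv2.minAreaRect(T[:,:2].astype(np.float32)*1000)
    print(nm,a,ce.round(1),"ztop",zt.round(4),"ctr",T[:,:2].mean(0).round(4),pca(T[:,:2]),[np.round(x,1) for x in q])
# lid depth check
for uv in((290,240),(240,215),(200,205),(300,60)): oo,dr=ray(c,[uv]); print(uv,(oo+dr*d[uv[1],uv[0]]).round(4))
E
```

```text
[ 0.60774621 -0.08559245  0.35868621] [ -2.32  -1.19  -4.12  -0.24   0.48 -11.46]
bar 430 [259.1 186.4] ztop 0.2255 ctr [ 0.6056 -0.0896] (np.float64(0.005364414834771886), array([0.01586935, 0.04986843])) [array([606.7, -89.4]), array([46.8, 13.4]), np.float64(0.2)]
green 847 [129.2  55.6] ztop 0.165 ctr [0.7269 0.0443] (np.float64(-79.28102246172652), array([0.01038696, 0.07773027])) [array([726.9,  44.7]), array([10.6, 78.8]), np.float64(10.7)]
green 558 [131.7 200.3] ztop 0.1985 ctr [0.5817 0.0446] (np.float64(10.114531900310503), array([0.01327707, 0.04824474])) [array([580.9,  44.9]), array([49.2, 13.9]), np.float64(10.9)]
(290, 240) [[ 0.5201 -0.1286  0.1608]]
(240, 215) [[ 0.5517 -0.0677  0.1593]]
(200, 205) [[ 0.5665 -0.0217  0.1665]]
(300, 60) [[ 0.7244 -0.1316  0.1587]]
```

Call:
play_rows(
  plan=[
    [[3,0.1,0.1,0,0,0],[6,0.2,0.2,0,0,0],[8,0.2,0.3,0,0,0],[8,0.2,0.3,0,0,0],[8,0.2,0.3,0,0,0]],
  ],
)

```text
time_s: 2.75
tcp_pos: [0.6019, -0.0923, 0.2806]
ee_rot: [[0.002, -0.008, -1.0], [-0.0, -1.0, 0.008], [-1.0, 0.0, -0.002]]
wrist_force: [0.9, -0.3, 0.3]
gripper_width: 0.997
```

```bash
python3 - <<'E'
from snap import *
c=snap("wrist","w3"); p,d=c["p"],c["d"]; print(c["s"]["tcp_pos"],c["s"]["joint_velocities"].round(2),c["s"]["moment"])
mo,mg=masks(p)
for nm,m in(("bar",mo),("green",mg)):
  for a,ce,mm in blobs(m,60):
    if ce[1]>300: continue
    uv=np.argwhere(mm&(d>0))[:,::-1]; oo,dr=ray(c,uv); X=oo+dr*d[uv[:,1],uv[:,0]][:,None]
    zt=np.percentile(X[:,2],90); T=X[X[:,2]>zt-.006]
    q=cv2.minAreaRect(T[:,:2].astype(np.float32)*1000)
    print(nm,a,ce.round(1),"ztop",zt.round(4),"ctr",T[:,:2].mean(0).round(4),pca(T[:,:2]),[np.round(x,1) for x in q])
E
```

```text
[ 0.60185107 -0.09231856  0.28064506] [ 0.17 -0.41  0.81 -0.09  0.16  0.2 ] [-0.03534098  0.13538431  0.02055287]
bar 885 [249.9 208.7] ztop 0.2254 ctr [ 0.6045 -0.0893] (np.float64(-0.08247561190113945), array([0.0147849, 0.0468726])) [array([606.5, -89. ]), array([13.3, 46.5]), np.float64(89.6)]
green 1481 [80.7 38.8] ztop 0.1649 ctr [0.7267 0.044 ] (np.float64(-79.34769995792139), array([0.01055463, 0.07808584])) [array([726.9,  45. ]), array([11.1, 79.3]), np.float64(10.4)]
green 858 [ 87.3 223.7] ztop 0.1984 ctr [0.5846 0.0434] (np.float64(-29.300221898422834), array([0.03871972, 0.05351679])) [array([613.3,  11.8]), array([ 44.8, 120.2]), np.float64(44.3)]
```

View pics/w3.png

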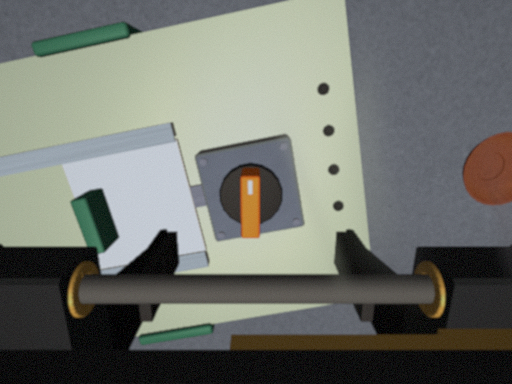

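Call:
play_rows(
  plan=[
    [[2.5,-0.2,-0.2,0,0,0],[5,-0.4,-0.4,0,0,0],[7,-0.4,-0.4,0,0,0],[7.9,-0.4,-0.4,0,0,0],[7.9,-0.4,-0.4,0,0,0]],
  ],
)

```text
time_s: 3.42
tcp_pos: [0.6057, -0.088, 0.2009]
ee_rot: [[0.0, -0.007, -1.0], [-0.0, -1.0, 0.007], [-1.0, 0.0, -0.0]]
wrist_force: [0.4, 0.2, -0.3]
gripper_width: 1.002
```

```bash
cat > st.py <<'E'
from snap import *
s=r.sense(); y=np.array(s["ee_rot"])[:,1]
print("t",s["time_s"],"tcp",np.round(s["tcp_pos"],4),"yaw",np.degrees(np.arctan2(y[1],y[0])).round(2),"F",np.round(s["wrist_force"],2),"M",np.round(s["moment"],3),"w",round(float(s["gripper_width"]),3),"tq6",round(float(s["effort"][5]),3))
E
python3 st.py
```

```text
t 3.425 tcp [ 0.6057 -0.088   0.2009] yaw -90.4 F [ 0.38  0.19 -0.28] M [-0.114  0.106  0.02 ] w 1.002 tq6 -0.0
```

Position is good. Next I close on the bar.

Call:
play_rows(
  plan=[
    [[0,0,0,0,0,0],[0,0,0,0,0,0],[0,0,0,0,0,0],[0,0,0,0,0,0],[0,0,0,0,0,0]],
  ],
  hand=0,
)

```text
time_s: 4.05
tcp_pos: [0.6055, -0.0879, 0.2006]
ee_rot: [[0.0, -0.007, -1.0], [-0.0, -1.0, 0.007], [-1.0, 0.0, -0.0]]
wrist_force: [0.0, 0.3, 0.1]
gripper_width: 0.517
```

```bash
python3 st.py
```

```text
t 4.05 tcp [ 0.6055 -0.0879  0.2006] yaw -90.4 F [0.02 0.26 0.13] M [-0.072  0.103 -0.02 ] w 0.517 tq6 -0.0
```

Call:
play_rows(
  plan=[
    [[0,0,0,0,0,0],[0,0,0,0,0,0],[0,0,0,0,0,0],[0,0,0,0,0,0],[0,0,0,0,0,0]],
  ],
  hand=0,
)

```text
time_s: 4.68
tcp_pos: [0.6055, -0.0878, 0.2006]
ee_rot: [[0.0, -0.007, -1.0], [0.0, -1.0, 0.007], [-1.0, -0.0, -0.0]]
wrist_force: [0.8, 0.5, 0.2]
gripper_width: 0.159
```

```bash
python3 st.py
```

```text
t 4.675 tcp [ 0.6055 -0.0878  0.2006] yaw -90.4 F [0.82 0.49 0.16] M [ 0.039  0.132 -0.064] w 0.159 tq6 0.054
```

Call:
play_rows(
  plan=[
    [[0,0,0,0.1,0,0],[0,0,0,0.2,0,0],[0,0,0,0.3,0,0],[0,0,0,0.4,0,0],[0,0,0,0.5,0,0]],
  ],
)

```text
time_s: 5.3
tcp_pos: [0.6055, -0.0879, 0.2005]
ee_rot: [[-0.0, -0.095, -0.995], [0.0, -0.995, 0.095], [-1.0, -0.0, 0.0]]
wrist_force: [-0.6, 0.9, -0.1]
gripper_width: 0.159
```

```bash
python3 st.py
```

```text
t 5.3 tcp [ 0.6055 -0.0879  0.2005] yaw -95.45 F [-0.57  0.94 -0.12] M [0.159 0.23  0.424] w 0.159 tq6 -0.323
```

Call:
play_rows(
  plan=[
    [[0,0,0,0.1,0,0],[0,0,0,0.2,0,0],[0,0,0,0.3,0,0],[0,0,0,0.4,0,0],[0,0,0,0.5,0,0]],
  ],
)

```text
time_s: 5.92
tcp_pos: [0.6055, -0.0879, 0.2005]
ee_rot: [[-0.0, -0.182, -0.983], [0.0, -0.983, 0.182], [-1.0, -0.0, 0.0]]
wrist_force: [-0.2, 1.2, 0.3]
gripper_width: 0.155
```

```bash
python3 st.py
```

```text
t 5.925 tcp [ 0.6055 -0.0879  0.2005] yaw -100.46 F [-0.19  1.15  0.27] M [0.278 0.178 0.33 ] w 0.155 tq6 -0.295
```

Call:
play_rows(
  plan=[
    [[0,0,0,0.1,0,0],[0,0,0,0.2,0,0],[0,0,0,0.3,0,0],[0,0,0,0.4,0,0],[0,0,0,0.5,0,0]],
  ],
)

```text
time_s: 6.55
tcp_pos: [0.6055, -0.0879, 0.2006]
ee_rot: [[0.0, -0.267, -0.964], [0.0, -0.964, 0.267], [-1.0, -0.0, -0.0]]
wrist_force: [0.1, 1.1, -0.8]
gripper_width: 0.154
```

```bash
python3 st.py
```

```text
t 6.55 tcp [ 0.6055 -0.0879  0.2006] yaw -105.46 F [ 0.07  1.11 -0.8 ] M [0.261 0.224 0.408] w 0.154 tq6 -0.293
```

Call:
play_rows(
  plan=[
    [[0,0,0,0.1,0,0],[0,0,0,0.2,0,0],[0,0,0,0.3,0,0]],
  ],
)

```text
time_s: 6.92
tcp_pos: [0.6055, -0.088, 0.2005]
ee_rot: [[-0.0, -0.317, -0.949], [-0.0, -0.949, 0.317], [-1.0, 0.0, 0.0]]
wrist_force: [-1.2, -0.0, 0.6]
gripper_width: 0.161
```

```bash
python3 st.py
```

```text
t 6.925 tcp [ 0.6055 -0.088   0.2005] yaw -108.46 F [-1.19 -0.05  0.56] M [0.188 0.231 0.358] w 0.161 tq6 -0.28
```

Call:
play_rows(
  plan=[
    [[0,0,0,0.07,0,0],[0,0,0,0.14,0,0],[0,0,0,0.2,0,0]],
  ],
)

```text
time_s: 7.3
tcp_pos: [0.6055, -0.088, 0.2005]
ee_rot: [[-0.0, -0.349, -0.937], [-0.0, -0.937, 0.349], [-1.0, 0.0, 0.0]]
wrist_force: [-2.0, 0.8, 0.2]
gripper_width: 0.158
```

```bash
python3 st.py
```

```text
t 7.3 tcp [ 0.6055 -0.088   0.2005] yaw -110.44 F [-2.01  0.84  0.22] M [0.087 0.203 0.366] w 0.158 tq6 -0.307
```

Call:
play_rows(
  plan=[
    [[0,0,0,0.07,0,0],[0,0,0,0.14,0,0],[0,0,0,0.2,0,0]],
  ],
)

```text
time_s: 7.68
tcp_pos: [0.6055, -0.088, 0.2005]
ee_rot: [[-0.0, -0.382, -0.924], [-0.0, -0.924, 0.382], [-1.0, 0.0, 0.0]]
wrist_force: [-0.7, -0.3, -0.9]
gripper_width: 0.157
```

```bash
python3 st.py
```

```text
t 7.675 tcp [ 0.6055 -0.088   0.2005] yaw -112.44 F [-0.7  -0.35 -0.9 ] M [0.084 0.224 0.278] w 0.157 tq6 -0.278
```

Call:
play_rows(
  plan=[
    [[0,0,0,0.07,0,0],[0,0,0,0.14,0,0],[0,0,0,0.2,0,0]],
  ],
)

```text
time_s: 8.05
tcp_pos: [0.6055, -0.0879, 0.2005]
ee_rot: [[-0.0, -0.414, -0.91], [-0.0, -0.91, 0.414], [-1.0, 0.0, 0.0]]
wrist_force: [0.1, 0.5, 0.1]
gripper_width: 0.158
```

```bash
python3 st.py
```

```text
t 8.05 tcp [ 0.6055 -0.0879  0.2005] yaw -114.44 F [0.06 0.54 0.07] M [0.075 0.216 0.425] w 0.158 tq6 -0.334
```

Call:
play_rows(
  plan=[
    [[0,0,0,0.07,0,0],[0,0,0,0.14,0,0],[0,0,0,0.2,0,0]],
  ],
)

```text
time_s: 8.43
tcp_pos: [0.6055, -0.088, 0.2005]
ee_rot: [[-0.0, -0.445, -0.895], [-0.0, -0.895, 0.445], [-1.0, 0.0, 0.0]]
wrist_force: [-0.8, -0.3, -0.1]
gripper_width: 0.159
```

```bash
python3 st.py
```

```text
t 8.425 tcp [ 0.6055 -0.088   0.2005] yaw -116.44 F [-0.79 -0.25 -0.09] M [-0.023  0.313  0.322] w 0.159 tq6 -0.292
```

Call:
play_rows(
  plan=[
    [[0,0,0,0.07,0,0],[0,0,0,0.14,0,0],[0,0,0,0.2,0,0]],
  ],
)

```text
time_s: 8.8
tcp_pos: [0.6055, -0.088, 0.2005]
ee_rot: [[-0.0, -0.476, -0.879], [-0.0, -0.879, 0.476], [-1.0, 0.0, 0.0]]
wrist_force: [-1.3, -0.4, -0.7]
gripper_width: 0.155
```

```bash
python3 st.py
```

```text
t 8.8 tcp [ 0.6055 -0.088   0.2005] yaw -118.44 F [-1.34 -0.42 -0.71] M [-0.161  0.289  0.349] w 0.155 tq6 -0.298
```

Call:
play_rows(
  plan=[
    [[0,0,0,0.07,0,0],[0,0,0,0.14,0,0],[0,0,0,0.2,0,0]],
  ],
)

```text
time_s: 9.18
tcp_pos: [0.6055, -0.088, 0.2006]
ee_rot: [[-0.0, -0.507, -0.862], [-0.0, -0.862, 0.507], [-1.0, 0.0, 0.0]]
wrist_force: [0.1, -0.2, -0.4]
gripper_width: 0.156
```

```bash
python3 st.py
```

```text
t 9.175 tcp [ 0.6055 -0.088   0.2006] yaw -120.44 F [ 0.14 -0.19 -0.37] M [-0.227  0.342  0.434] w 0.156 tq6 -0.32
```

Call:
play_rows(
  plan=[
    [[0,0,0,0.07,0,0],[0,0,0,0.14,0,0],[0,0,0,0.2,0,0]],
  ],
)

```text
time_s: 9.55
tcp_pos: [0.6055, -0.088, 0.2005]
ee_rot: [[-0.0, -0.536, -0.844], [-0.0, -0.844, 0.536], [-1.0, 0.0, 0.0]]
wrist_force: [-0.7, -1.3, -0.6]
gripper_width: 0.154
```

```bash
python3 st.py
```

```text
t 9.55 tcp [ 0.6055 -0.088   0.2005] yaw -122.44 F [-0.74 -1.27 -0.63] M [-0.38   0.433  0.296] w 0.154 tq6 -0.282
```

Call:
play_rows(
  plan=[
    [[0,0,0,0.07,0,0],[0,0,0,0.14,0,0],[0,0,0,0.2,0,0]],
  ],
)

```text
time_s: 9.93
tcp_pos: [0.6055, -0.088, 0.2005]
ee_rot: [[-0.0, -0.565, -0.825], [-0.0, -0.825, 0.565], [-1.0, 0.0, 0.0]]
wrist_force: [-1.9, -0.9, -0.8]
gripper_width: 0.155
```

```bash
python3 st.py
```

```text
t 9.925 tcp [ 0.6055 -0.088   0.2005] yaw -124.44 F [-1.86 -0.85 -0.81] M [-0.437  0.388  0.324] w 0.155 tq6 -0.333
```

Call:
play_rows(
  plan=[
    [[0,0,0,0.07,0,0],[0,0,0,0.14,0,0],[0,0,0,0.2,0,0]],
  ],
)

```text
time_s: 10.3
tcp_pos: [0.6055, -0.088, 0.2005]
ee_rot: [[-0.0, -0.594, -0.804], [-0.0, -0.804, 0.594], [-1.0, 0.0, 0.0]]
wrist_force: [-0.9, -2.1, -0.5]
gripper_width: 0.159
```

```bash
python3 st.py
```

```text
t 10.3 tcp [ 0.6055 -0.088   0.2005] yaw -126.44 F [-0.9  -2.12 -0.49] M [-0.518  0.47   0.381] w 0.159 tq6 -0.31
```

Call:
play_rows(
  plan=[
    [[0,0,0,0.07,0,0],[0,0,0,0.14,0,0],[0,0,0,0.2,0,0]],
  ],
)

```text
time_s: 10.68
tcp_pos: [0.6054, -0.088, 0.2005]
ee_rot: [[-0.0, -0.622, -0.783], [-0.0, -0.783, 0.622], [-1.0, 0.0, 0.0]]
wrist_force: [-1.2, -2.3, -0.3]
gripper_width: 0.157
```

```bash
python3 st.py
```

```text
t 10.675 tcp [ 0.6054 -0.088   0.2005] yaw -128.44 F [-1.16 -2.33 -0.3 ] M [-0.662  0.491  0.317] w 0.157 tq6 -0.28
```

Call:
play_rows(
  plan=[
    [[0,0,0,0.07,0,0],[0,0,0,0.14,0,0],[0,0,0,0.2,0,0]],
  ],
)

```text
time_s: 11.05
tcp_pos: [0.6054, -0.088, 0.2006]
ee_rot: [[-0.0, -0.649, -0.761], [-0.0, -0.761, 0.649], [-1.0, 0.0, 0.0]]
wrist_force: [-1.2, -2.5, -0.7]
gripper_width: 0.16
```

```bash
python3 st.py
```

```text
t 11.05 tcp [ 0.6054 -0.088   0.2006] yaw -130.44 F [-1.18 -2.53 -0.74] M [-0.756  0.532  0.42 ] w 0.16 tq6 -0.34
```

Call:
play_rows(
  plan=[
    [[0,0,0,0.07,0,0],[0,0,0,0.14,0,0],[0,0,0,0.2,0,0]],
  ],
)

```text
time_s: 11.42
tcp_pos: [0.6054, -0.088, 0.2005]
ee_rot: [[-0.0, -0.675, -0.738], [-0.0, -0.738, 0.675], [-1.0, 0.0, 0.0]]
wrist_force: [-1.2, -2.9, -0.8]
gripper_width: 0.163
```

```bash
python3 st.py
```

```text
t 11.425 tcp [ 0.6054 -0.088   0.2005] yaw -132.45 F [-1.22 -2.88 -0.76] M [-0.851  0.575  0.387] w 0.163 tq6 -0.3
```

Call:
play_rows(
  plan=[
    [[0,0,0,0.07,0,0],[0,0,0,0.14,0,0],[0,0,0,0.2,0,0]],
  ],
)

```text
time_s: 11.8
tcp_pos: [0.6054, -0.088, 0.2006]
ee_rot: [[-0.0, -0.7, -0.714], [-0.0, -0.714, 0.7], [-1.0, 0.0, 0.0]]
wrist_force: [-1.7, -3.5, -1.0]
gripper_width: 0.161
```

```bash
python3 st.py
```

```text
t 11.8 tcp [ 0.6054 -0.088   0.2006] yaw -134.44 F [-1.67 -3.5  -0.96] M [-0.982  0.655  0.354] w 0.161 tq6 -0.286
```

Call:
play_rows(
  plan=[
    [[0,0,0,0.07,0,0],[0,0,0,0.14,0,0],[0,0,0,0.2,0,0]],
  ],
)

```text
time_s: 12.18
tcp_pos: [0.6054, -0.088, 0.2005]
ee_rot: [[-0.0, -0.725, -0.689], [-0.0, -0.689, 0.725], [-1.0, 0.0, 0.0]]
wrist_force: [-2.9, -3.7, 0.0]
gripper_width: 0.16
```

```bash
python3 st.py
```

```text
t 12.175 tcp [ 0.6054 -0.088   0.2005] yaw -136.44 F [-2.88 -3.65  0.01] M [-1.057  0.771  0.381] w 0.16 tq6 -0.332
```

Call:
play_rows(
  plan=[
    [[0,0,0,0.07,0,0],[0,0,0,0.14,0,0],[0,0,0,0.2,0,0]],
  ],
)

```text
time_s: 12.55
tcp_pos: [0.6054, -0.088, 0.2005]
ee_rot: [[-0.0, -0.748, -0.663], [-0.0, -0.663, 0.748], [-1.0, 0.0, 0.0]]
wrist_force: [-1.8, -3.6, 1.4]
gripper_width: 0.161
```

```bash
python3 st.py
```

```text
t 12.55 tcp [ 0.6054 -0.088   0.2005] yaw -138.45 F [-1.79 -3.56  1.43] M [-1.202  0.848  0.333] w 0.161 tq6 -0.293
```

Call:
play_rows(
  plan=[
    [[0,0,0,0.07,0,0],[0,0,0,0.14,0,0],[0,0,0,0.2,0,0]],
  ],
)

```text
time_s: 12.92
tcp_pos: [0.6054, -0.088, 0.2005]
ee_rot: [[-0.0, -0.771, -0.637], [-0.0, -0.637, 0.771], [-1.0, 0.0, 0.0]]
wrist_force: [-2.2, -4.8, 0.2]
gripper_width: 0.16
```

```bash
python3 st.py
```

```text
t 12.925 tcp [ 0.6054 -0.088   0.2005] yaw -140.43 F [-2.19 -4.78  0.19] M [-1.321  0.829  0.322] w 0.16 tq6 -0.302
```

Call:
play_rows(
  plan=[
    [[0,0.03,-0.01,0.07,0,0],[0,0.06,-0.02,0.14,0,0],[0,0.06,-0.02,0.2,0,0]],
  ],
)

```text
time_s: 13.3
tcp_pos: [0.6054, -0.0881, 0.2005]
ee_rot: [[0.001, -0.793, -0.61], [0.001, -0.61, 0.793], [-1.0, -0.001, 0.0]]
wrist_force: [-2.8, -2.3, 0.8]
gripper_width: 0.158
```

```bash
python3 st.py
```

```text
t 13.3 tcp [ 0.6054 -0.0881  0.2005] yaw -142.43 F [-2.81 -2.29  0.79] M [-0.589  0.709  0.383] w 0.158 tq6 -0.322
```

Call:
play_rows(
  plan=[
    [[0,0,0,0.07,0,0],[0,0,0,0.14,0,0],[0,0,0,0.2,0,0]],
  ],
)

```text
time_s: 13.68
tcp_pos: [0.6054, -0.0881, 0.2005]
ee_rot: [[0.0, -0.813, -0.582], [0.001, -0.582, 0.813], [-1.0, -0.001, 0.0]]
wrist_force: [-1.0, -1.0, 0.0]
gripper_width: 0.164
```

```bash
python3 st.py
```

```text
t 13.675 tcp [ 0.6054 -0.0881  0.2005] yaw -144.44 F [-1.04 -1.03  0.04] M [-0.238  0.57   0.329] w 0.164 tq6 -0.287
```

Forces relieved. 54° turned so far.

Call:
play_rows(
  plan=[
    [[0,0,0,0.07,0,0],[0,0,0,0.14,0,0],[0,0,0,0.2,0,0]],
  ],
)

```text
time_s: 14.05
tcp_pos: [0.6054, -0.0882, 0.2005]
ee_rot: [[0.0, -0.833, -0.553], [0.0, -0.553, 0.833], [-1.0, -0.001, 0.0]]
wrist_force: [-1.5, 0.9, -0.8]
gripper_width: 0.157
```

```bash
python3 st.py
```

```text
t 14.05 tcp [ 0.6054 -0.0882  0.2005] yaw -146.43 F [-1.53  0.94 -0.81] M [0.137 0.531 0.332] w 0.157 tq6 -0.311
```

Call:
play_rows(
  plan=[
    [[0,0,0,0.07,0,0],[0,0,0,0.14,0,0],[0,0,0,0.2,0,0]],
  ],
)

```text
time_s: 14.42
tcp_pos: [0.6054, -0.0882, 0.2005]
ee_rot: [[0.0, -0.852, -0.524], [0.0, -0.524, 0.852], [-1.0, -0.001, 0.0]]
wrist_force: [-0.3, 2.0, -1.4]
gripper_width: 0.159
```

```bash
python3 st.py
```

```text
t 14.425 tcp [ 0.6054 -0.0882  0.2005] yaw -148.43 F [-0.26  2.04 -1.39] M [0.516 0.421 0.381] w 0.159 tq6 -0.319
```

Call:
play_rows(
  plan=[
    [[0,0,0,0.07,0,0],[0,0,0,0.14,0,0],[0,0,0,0.2,0,0]],
  ],
)

```text
time_s: 14.8
tcp_pos: [0.6053, -0.0882, 0.2005]
ee_rot: [[0.0, -0.87, -0.493], [0.0, -0.493, 0.87], [-1.0, -0.0, 0.0]]
wrist_force: [-0.0, 3.0, 0.2]
gripper_width: 0.16
```

```bash
python3 st.py
```

```text
t 14.8 tcp [ 0.6053 -0.0882  0.2005] yaw -150.44 F [-0.02  3.04  0.18] M [0.808 0.293 0.368] w 0.16 tq6 -0.284
```

Call:
play_rows(
  plan=[
    [[0,0,0,0.07,0,0],[0,0,0,0.14,0,0],[0,0,0,0.2,0,0]],
  ],
)

```text
time_s: 15.18
tcp_pos: [0.6053, -0.0883, 0.2005]
ee_rot: [[0.0, -0.886, -0.463], [0.0, -0.463, 0.886], [-1.0, -0.0, 0.0]]
wrist_force: [-0.2, 3.6, -0.5]
gripper_width: 0.158
```

```bash
python3 st.py
```

```text
t 15.175 tcp [ 0.6053 -0.0883  0.2005] yaw -152.43 F [-0.24  3.63 -0.52] M [1.077 0.151 0.312] w 0.158 tq6 -0.319
```

Call:
play_rows(
  plan=[
    [[0,-0.01,0.03,0.07,0,0],[0,-0.01,0.03,0.14,0,0],[0,-0.01,0.03,0.2,0,0]],
  ],
)

```text
time_s: 15.55
tcp_pos: [0.6053, -0.0882, 0.2006]
ee_rot: [[0.0, -0.902, -0.431], [-0.0, -0.431, 0.902], [-1.0, -0.0, -0.0]]
wrist_force: [0.9, 2.8, -1.4]
gripper_width: 0.16
```

```bash
python3 st.py
```

```text
t 15.55 tcp [ 0.6053 -0.0882  0.2006] yaw -154.44 F [ 0.89  2.84 -1.38] M [ 0.772 -0.03   0.352] w 0.16 tq6 -0.316
```

Call:
play_rows(
  plan=[
    [[0,0,0,0.07,0,0],[0,0,0,0.14,0,0],[0,0,0,0.2,0,0]],
  ],
)

```text
time_s: 15.92
tcp_pos: [0.6053, -0.0882, 0.2006]
ee_rot: [[0.0, -0.917, -0.4], [-0.0, -0.4, 0.917], [-1.0, -0.0, -0.0]]
wrist_force: [1.4, 2.5, -0.8]
gripper_width: 0.16
```

```bash
python3 st.py
```

```text
t 15.925 tcp [ 0.6053 -0.0882  0.2006] yaw -156.45 F [ 1.41  2.46 -0.8 ] M [ 0.64  -0.186  0.312] w 0.16 tq6 -0.282
```

Call:
play_rows(
  plan=[
    [[0,0,0,0.07,0,0],[0,0,0,0.14,0,0],[0,0,0,0.2,0,0]],
  ],
)

```text
time_s: 16.3
tcp_pos: [0.6053, -0.0882, 0.2006]
ee_rot: [[0.0, -0.93, -0.368], [-0.0, -0.368, 0.93], [-1.0, -0.0, -0.0]]
wrist_force: [0.8, 1.8, -2.5]
gripper_width: 0.156
```

```bash
python3 st.py
```

```text
t 16.3 tcp [ 0.6053 -0.0882  0.2006] yaw -158.43 F [ 0.8   1.79 -2.51] M [ 0.577 -0.301  0.352] w 0.156 tq6 -0.326
```

Call:
play_rows(
  plan=[
    [[0,0,0,0.07,0,0],[0,0,0,0.14,0,0],[0,0,0,0.2,0,0]],
  ],
)

```text
time_s: 16.68
tcp_pos: [0.6052, -0.0882, 0.2006]
ee_rot: [[0.0, -0.942, -0.335], [-0.0, -0.335, 0.942], [-1.0, -0.0, -0.0]]
wrist_force: [1.5, 1.7, -2.5]
gripper_width: 0.156
```

```bash
python3 st.py
```

```text
t 16.675 tcp [ 0.6052 -0.0882  0.2006] yaw -160.44 F [ 1.54  1.66 -2.51] M [ 0.424 -0.383  0.391] w 0.156 tq6 -0.282
```

Call:
play_rows(
  plan=[
    [[0,0,0,0.07,0,0],[0,0,0,0.14,0,0],[0,0,0,0.2,0,0]],
  ],
)

```text
time_s: 17.05
tcp_pos: [0.6051, -0.0882, 0.2006]
ee_rot: [[0.0, -0.954, -0.301], [0.0, -0.301, 0.954], [-1.0, -0.0, 0.0]]
wrist_force: [1.6, 1.6, -2.1]
gripper_width: 0.153
```

```bash
python3 st.py
```

```text
t 17.05 tcp [ 0.6051 -0.0882  0.2006] yaw -162.48 F [ 1.59  1.64 -2.13] M [ 0.413 -0.351 -0.076] w 0.153 tq6 0.144
```

Call:
play_rows(
  plan=[
    [[0,0,0,0.07,0,0],[0,0,0,0.14,0,0],[0,0,0,0.2,0,0]],
  ],
)

```text
time_s: 17.42
tcp_pos: [0.6052, -0.0882, 0.2006]
ee_rot: [[0.0, -0.963, -0.269], [-0.0, -0.269, 0.963], [-1.0, -0.0, -0.0]]
wrist_force: [1.3, 1.7, -1.0]
gripper_width: 0.154
```

```bash
python3 st.py
```

```text
t 17.425 tcp [ 0.6052 -0.0882  0.2006] yaw -164.41 F [ 1.26  1.74 -1.04] M [ 0.311 -0.34   0.101] w 0.154 tq6 -0.054
```

Drag fell from 0.30 N m to below zero at 72° and is still low at 74°, so this is the notch. I'll creep forward to feel where the far flank begins.

Call:
play_rows(
  plan=[
    [[0,0,0,0.05,0,0],[0,0,0,0.1,0,0],[0,0,0,0.1,0,0]],
  ],
)

```text
time_s: 17.8
tcp_pos: [0.6052, -0.0882, 0.2006]
ee_rot: [[0.0, -0.968, -0.252], [-0.0, -0.252, 0.968], [-1.0, -0.0, -0.0]]
wrist_force: [1.3, 1.1, -1.4]
gripper_width: 0.155
```

```bash
python3 st.py
```

```text
t 17.8 tcp [ 0.6052 -0.0882  0.2006] yaw -165.39 F [ 1.34  1.08 -1.39] M [ 0.307 -0.364  0.176] w 0.155 tq6 -0.151
```

Call:
play_rows(
  plan=[
    [[0,0,0,0.05,0,0],[0,0,0,0.1,0,0],[0,0,0,0.1,0,0]],
  ],
)

```text
time_s: 18.18
tcp_pos: [0.6051, -0.0882, 0.2006]
ee_rot: [[0.0, -0.972, -0.235], [-0.0, -0.235, 0.972], [-1.0, -0.0, -0.0]]
wrist_force: [0.7, 1.8, -0.9]
gripper_width: 0.154
```

```bash
python3 st.py
```

```text
t 18.175 tcp [ 0.6051 -0.0882  0.2006] yaw -166.4 F [ 0.7   1.79 -0.91] M [ 0.317 -0.362  0.198] w 0.154 tq6 -0.179
```

Call:
play_rows(
  plan=[
    [[0,0,0,0.05,0,0],[0,0,0,0.1,0,0],[0,0,0,0.1,0,0]],
  ],
)

```text
time_s: 18.55
tcp_pos: [0.6052, -0.0882, 0.2006]
ee_rot: [[0.0, -0.976, -0.218], [-0.0, -0.218, 0.976], [-1.0, -0.0, -0.0]]
wrist_force: [1.7, 0.4, 0.2]
gripper_width: 0.157
```

```bash
python3 st.py
```

```text
t 18.55 tcp [ 0.6052 -0.0882  0.2006] yaw -167.41 F [1.75 0.36 0.19] M [ 0.287 -0.312  0.182] w 0.157 tq6 -0.178
```

Call:
play_rows(
  plan=[
    [[0,0,0,0.05,0,0],[0,0,0,0.1,0,0],[0,0,0,0.1,0,0]],
  ],
)

```text
time_s: 18.92
tcp_pos: [0.6051, -0.0882, 0.2006]
ee_rot: [[-0.0, -0.98, -0.201], [0.0, -0.201, 0.98], [-1.0, 0.0, 0.0]]
wrist_force: [1.9, 2.0, -1.3]
gripper_width: 0.154
```

```bash
python3 st.py
```

```text
t 18.925 tcp [ 0.6051 -0.0882  0.2006] yaw -168.41 F [ 1.86  1.98 -1.26] M [ 0.252 -0.307  0.12 ] w 0.154 tq6 -0.178
```

Call:
play_rows(
  plan=[
    [[0,0,0,0.05,0,0],[0,0,0,0.1,0,0],[0,0,0,0.1,0,0]],
  ],
)

```text
time_s: 19.3
tcp_pos: [0.6052, -0.0882, 0.2006]
ee_rot: [[0.0, -0.983, -0.184], [-0.0, -0.184, 0.983], [-1.0, -0.0, -0.0]]
wrist_force: [1.5, 1.5, -0.9]
gripper_width: 0.157
```

```bash
python3 st.py
```

```text
t 19.3 tcp [ 0.6052 -0.0882  0.2006] yaw -169.4 F [ 1.48  1.47 -0.92] M [ 0.264 -0.26   0.194] w 0.157 tq6 -0.178
```

Call:
play_rows(
  plan=[
    [[0,0,0,0.05,0,0],[0,0,0,0.1,0,0],[0,0,0,0.1,0,0]],
  ],
)

```text
time_s: 19.68
tcp_pos: [0.6051, -0.0882, 0.2006]
ee_rot: [[-0.0, -0.986, -0.167], [-0.0, -0.167, 0.986], [-1.0, 0.0, -0.0]]
wrist_force: [1.9, 1.5, 0.3]
gripper_width: 0.158
```

```bash
python3 st.py
```

```text
t 19.675 tcp [ 0.6051 -0.0882  0.2006] yaw -170.41 F [1.93 1.45 0.29] M [ 0.241 -0.252  0.175] w 0.158 tq6 -0.178
```

```bash
python3 - <<'E'
from snap import *
c=snap("wrist","w4"); p=c["p"]; cv2.imwrite("pics/w4z.png",cv2.resize(p[180:384,130:390],None,fx=3,fy=2.9,interpolation=2))
for n in("top","scene"):
    c=snap(n,n+"4"); p=c["p"]
    if n=="scene": cv2.imwrite("pics/sc4z.png",cv2.resize(p[120:290,190:370],None,fx=3.3,fy=3.3,interpolation=2))
E
```

```text
(no output)
```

View pics/w4.png

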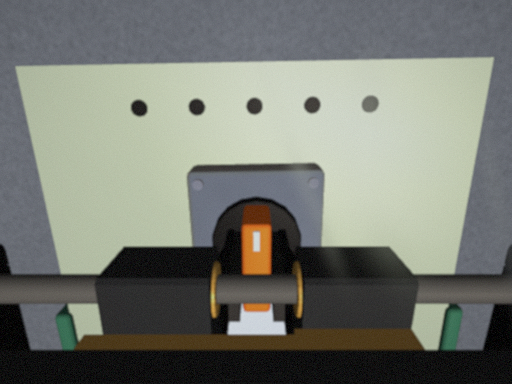

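View pics/sc4z.png

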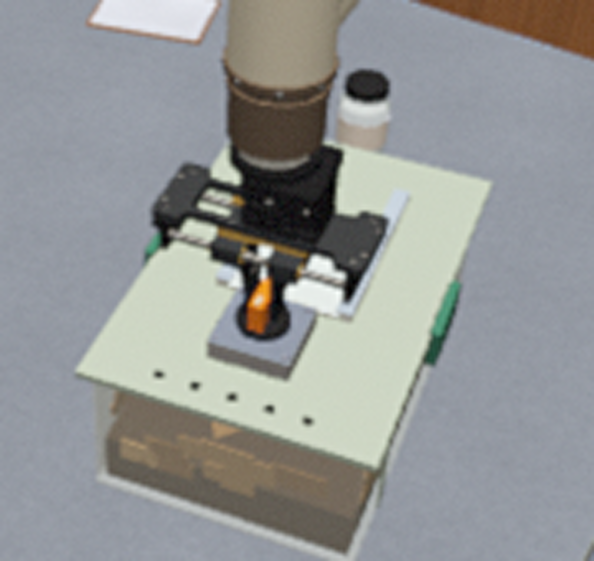

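The wrist view shows the bar (at 257,258) still aligned with the gripper, so there has been no slip. One more degree to feel the flank.

Call:
play_rows(
  plan=[
    [[0,0,0,0.05,0,0],[0,0,0,0.1,0,0]],
  ],
)

```text
time_s: 20.08
tcp_pos: [0.6051, -0.0882, 0.2006]
ee_rot: [[0.0, -0.989, -0.149], [-0.0, -0.149, 0.989], [-1.0, 0.0, -0.0]]
wrist_force: [1.9, 0.9, -0.8]
gripper_width: 0.157
```

```bash
python3 st.py
```

```text
t 20.075 tcp [ 0.6051 -0.0882  0.2006] yaw -171.42 F [ 1.86  0.91 -0.85] M [ 0.272 -0.232  0.19 ] w 0.157 tq6 -0.169
```

Call:
play_rows(
  plan=[
    [[0,0,0,0.05,0,0],[0,0,0,0.1,0,0]],
  ],
)

```text
time_s: 20.32
tcp_pos: [0.6051, -0.0882, 0.2006]
ee_rot: [[0.0, -0.991, -0.132], [-0.0, -0.132, 0.991], [-1.0, -0.0, -0.0]]
wrist_force: [1.3, 1.5, 0.2]
gripper_width: 0.156
```

```bash
python3 st.py
```

```text
t 20.325 tcp [ 0.6051 -0.0882  0.2006] yaw -172.42 F [1.31 1.52 0.2 ] M [ 0.254 -0.262  0.275] w 0.156 tq6 -0.216
```

Call:
play_rows(
  plan=[
    [[0,0,0,0.03,0,0],[0,0,0,0.06,0,0]],
  ],
)

```text
time_s: 20.58
tcp_pos: [0.6052, -0.0882, 0.2006]
ee_rot: [[-0.0, -0.993, -0.122], [-0.0, -0.122, 0.993], [-1.0, 0.0, -0.0]]
wrist_force: [1.2, 0.7, 0.7]
gripper_width: 0.156
```

```bash
python3 st.py
```

```text
t 20.575 tcp [ 0.6052 -0.0882  0.2006] yaw -173.01 F [1.24 0.74 0.74] M [ 0.164 -0.253  0.339] w 0.156 tq6 -0.265
```

Call:
play_rows(
  plan=[
    [[0,0,0,0.05,0,0],[0,0,0,0.1,0,0]],
  ],
)

```text
time_s: 20.82
tcp_pos: [0.6052, -0.0882, 0.2006]
ee_rot: [[0.0, -0.995, -0.104], [-0.0, -0.104, 0.995], [-1.0, -0.0, -0.0]]
wrist_force: [0.3, 0.7, -0.9]
gripper_width: 0.16
```

```bash
python3 st.py
```

```text
t 20.825 tcp [ 0.6052 -0.0882  0.2006] yaw -174.01 F [ 0.27  0.67 -0.94] M [ 0.222 -0.255  0.332] w 0.16 tq6 -0.328
```

Call:
play_rows(
  plan=[
    [[0,0,0,0.05,0,0],[0,0,0,0.1,0,0]],
  ],
)

```text
time_s: 21.08
tcp_pos: [0.6052, -0.0882, 0.2006]
ee_rot: [[0.0, -0.996, -0.087], [-0.0, -0.087, 0.996], [-1.0, -0.0, -0.0]]
wrist_force: [2.2, 0.2, -0.9]
gripper_width: 0.158
```

```bash
python3 st.py
```

```text
t 21.075 tcp [ 0.6052 -0.0882  0.2006] yaw -175.02 F [ 2.23  0.22 -0.86] M [ 0.232 -0.28   0.487] w 0.158 tq6 -0.395
```

The stiffening is clear: torque is up to 0.40 N m and still climbing, which is the far flank. I'll back off to the middle of the play.

Call:
play_rows(
  plan=[
    [[0,0,0,-0.2,0,0],[0,0,0,-0.4,0,0],[0,0,0,-0.55,0,0],[0,0,0,-0.6,0,0]],
  ],
)

```text
time_s: 21.58
tcp_pos: [0.6052, -0.0882, 0.2006]
ee_rot: [[0.0, -0.982, -0.191], [0.0, -0.191, 0.982], [-1.0, -0.0, 0.0]]
wrist_force: [1.6, 0.6, 0.0]
gripper_width: 0.163
```

```bash
python3 st.py
```

```text
t 21.575 tcp [ 0.6052 -0.0882  0.2006] yaw -168.98 F [1.55 0.59 0.  ] M [ 0.247 -0.236 -0.192] w 0.163 tq6 0.187
```

Call:
play_rows(
  plan=[
    [[0,0,0,-0.1,0,0],[0,0,0,-0.2,0,0],[0,0,0,-0.25,0,0]],
  ],
)

```text
time_s: 21.95
tcp_pos: [0.6052, -0.0882, 0.2006]
ee_rot: [[0.0, -0.972, -0.234], [-0.0, -0.234, 0.972], [-1.0, -0.0, -0.0]]
wrist_force: [1.7, 0.7, 0.2]
gripper_width: 0.158
```

```bash
python3 st.py
```

```text
t 21.95 tcp [ 0.6052 -0.0882  0.2006] yaw -166.46 F [1.68 0.74 0.16] M [ 0.186 -0.231 -0.192] w 0.158 tq6 0.173
```

Low sliding drag, so the knob is about mid-play. I'll unwind the grip to near zero torque and open.

Call:
play_rows(
  plan=[
    [[0,0,0,0.1,0,0],[0,0,0,0.18,0,0],[0,0,0,0.18,0,0]],
  ],
)

```text
time_s: 22.32
tcp_pos: [0.6052, -0.0882, 0.2006]
ee_rot: [[0.0, -0.979, -0.203], [-0.0, -0.203, 0.979], [-1.0, 0.0, -0.0]]
wrist_force: [0.6, 1.0, 0.6]
gripper_width: 0.159
```

```bash
python3 st.py
```

```text
t 22.325 tcp [ 0.6052 -0.0882  0.2006] yaw -168.28 F [0.56 0.96 0.62] M [ 0.209 -0.19   0.131] w 0.159 tq6 -0.173
```

Call:
play_rows(
  plan=[
    [[0,0,0,0,0,0],[0,0,0,0,0,0],[0,0,0,0,0,0],[0,0,0,0,0,0]],
  ],
  hand=0.7,
)

```text
time_s: 22.82
tcp_pos: [0.605, -0.0882, 0.2005]
ee_rot: [[-0.0, -0.979, -0.203], [-0.0, -0.203, 0.979], [-1.0, 0.0, 0.0]]
wrist_force: [0.5, -0.5, 0.1]
gripper_width: 0.526
```

```bash
python3 st.py
```

```text
t 22.825 tcp [ 0.605  -0.0882  0.2005] yaw -168.31 F [ 0.49 -0.52  0.11] M [-0.011  0.137  0.036] w 0.526 tq6 -0.0
```

Call:
play_rows(
  plan=[
    [[-3,0,0,0,0,0],[-6,0,0,0,0,0],[-8,0,0,-1,0,0],[-8,0,0,-2,0,0],[-8,0,0,-3,0,0]],
  ],
)

```text
time_s: 23.45
tcp_pos: [0.6051, -0.0882, 0.2809]
ee_rot: [[0.001, -0.743, -0.669], [0.0, -0.669, 0.743], [-1.0, -0.001, -0.0]]
wrist_force: [-0.5, 0.4, 0.8]
gripper_width: 0.7
```

```bash
python3 - <<'E'
from h import *
from station import r
s=r.sense(); print(s["tcp_pos"],s["joints"].round(1)); print(plan(s["tcp_pos"],s["ee_rot"],[.580,.0455,.28],-79.4))
E
```

```text
[ 0.60509819 -0.08815811  0.28094013] [  6.9  18.8   4.   -0.  -75.2  35.2]
(array([ 0.1 , -7.08, 11.61]), array([-5.857e+00, -3.000e-03,  2.000e-03]))
```

Call:
play_rows(
  plan=[
    [[0,-1.5,2.5,-1.05,0,0],[0,-3,5,-2.1,0,0],[0,-4.5,7.5,-3.15,0,0],[0,-6,10,-4.2,0,0],[0,-7.1,11.6,-5.25,0,0]],
  ],
  hand=0.5,
)

```text
time_s: 24.08
tcp_pos: [0.5806, 0.0468, 0.2807]
ee_rot: [[0.0, 0.08, -0.997], [0.0, -0.997, -0.08], [-1.0, -0.0, -0.0]]
wrist_force: [0.7, 0.1, 0.1]
gripper_width: 0.503
```

```bash
python3 - <<'E'
from h import *
from station import r
s=r.sense(); print(s["tcp_pos"],s["joints"].round(1)); print(plan(s["tcp_pos"],s["ee_rot"],[.580,.0455,.28],-79.4))
E
```

```text
[0.5806071  0.04680302 0.28066669] [ 20.5  15.9  -0.2  -0.  -73.9  74.1]
(array([0.07, 0.13, 0.07]), array([-0.601, -0.   ,  0.001]))
```

Call:
play_rows(
  plan=[
    [[0,0,0,-0.6,0,0],[0,0,0,-0.6,0,0],[0,0,0,-0.6,0,0]],
  ],
)

```text
time_s: 24.45
tcp_pos: [0.581, 0.0455, 0.2805]
ee_rot: [[-0.0, 0.175, -0.985], [-0.0, -0.985, -0.175], [-1.0, 0.0, 0.0]]
wrist_force: [0.9, 0.5, -0.4]
gripper_width: 0.495
```

```bash
python3 - <<'E'
from snap import *
c=snap("wrist","w5"); p,d=c["p"],c["d"]; print(c["s"]["tcp_pos"],c["s"]["joint_velocities"].round(2))
mo,mg=masks(p)
for nm,m in(("bar",mo),("green",mg)):
  for a,ce,mm in blobs(m,60):
    if ce[1]>320: continue
    uv=np.argwhere(mm&(d>0))[:,::-1]; oo,dr=ray(c,uv); X=oo+dr*d[uv[:,1],uv[:,0]][:,None]
    zt=np.percentile(X[:,2],90); T=X[X[:,2]>zt-.006]
    q=cv2.minAreaRect(T[:,:2].astype(np.float32)*1000)
    print(nm,a,ce.round(1),"ztop",zt.round(4),"ctr",T[:,:2].mean(0).round(4),pca(T[:,:2]),[np.round(x,1) for x in q])
E
python3 st.py
```

```text
[0.58095789 0.04547105 0.28052642] [-0.2   0.   -0.06  0.11  0.05  0.36]
bar 1070 [440.6 210.7] ztop 0.2255 ctr [ 0.6059 -0.0862] (np.float64(-76.97654842730334), array([0.01382727, 0.04464933])) [array([605.9, -88.6]), array([13.8, 47.1]), np.float64(12.2)]
green 1583 [287.4  10.4] ztop 0.1651 ctr [0.7265 0.0456] (np.float64(-79.42452771790849), array([0.01061121, 0.07724617])) [array([726.7,  45.4]), array([11.2, 78.4]), np.float64(10.8)]
green 908 [254.2 199.6] ztop 0.1985 ctr [0.5817 0.0459] (np.float64(10.273079491482516), array([0.01235947, 0.04940618])) [array([581. ,  45.8]), array([49.9, 12.6]), np.float64(10.4)]
t 24.5 tcp [0.581  0.0454 0.2806] yaw -79.89 F [ 0.16 -0.48 -0.48] M [-0.177  0.137  0.025] w 0.503 tq6 -0.006
```

View pics/w5.png

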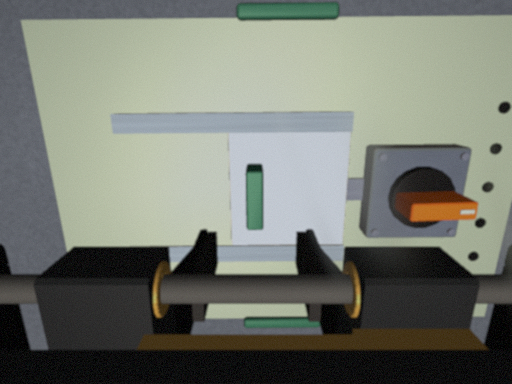

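The wrist view shows the pull at (254,200), centred between the fingers. The knob bar at (437,207) rests at yaw −77°, inside the notch. Now to descend.

Call:
play_rows(
  plan=[
    [[3,0,0,0,0,0],[6,0,0,0,0,0],[9,0,0,0,0,0],[10.7,0,0,0,0,0],[10.7,0,0,0,0,0]],
  ],
)

```text
time_s: 25.12
tcp_pos: [0.5802, 0.0451, 0.1721]
ee_rot: [[-0.003, 0.176, -0.984], [-0.001, -0.984, -0.176], [-1.0, 0.0, 0.003]]
wrist_force: [-0.4, -0.1, 0.4]
gripper_width: 0.502
```

```bash
python3 st.py
```

```text
t 25.125 tcp [0.5802 0.0451 0.1721] yaw -79.87 F [-0.45 -0.05  0.36] M [-0.111  0.088  0.004] w 0.502 tq6 -0.003
```

Call:
play_rows(
  plan=[
    [[0,0,0,0,0,0],[0,0,0,0,0,0],[0,0,0,0,0,0],[0,0,0,0,0,0],[0,0,0,0,0,0]],
  ],
  hand=0,
)

```text
time_s: 25.75
tcp_pos: [0.581, 0.047, 0.1741]
ee_rot: [[0.001, 0.178, -0.984], [0.002, -0.984, -0.178], [-1.0, -0.002, -0.001]]
wrist_force: [-2.3, 5.5, 2.3]
gripper_width: 0.156
```

```bash
python3 st.py
```

```text
t 25.75 tcp [0.581  0.047  0.1741] yaw -79.75 F [-2.3  5.5  2.3] M [1.379 0.701 0.186] w 0.156 tq6 -0.151
```

Call:
play_rows(
  plan=[
    [[0,0,0,0,0,0],[0,0,0,0,0,0]],
  ],
)

```text
time_s: 26.0
tcp_pos: [0.581, 0.047, 0.1741]
ee_rot: [[0.001, 0.178, -0.984], [0.002, -0.984, -0.178], [-1.0, -0.002, -0.001]]
wrist_force: [-2.1, 4.3, 2.7]
gripper_width: 0.16
```

```bash
python3 st.py
```

```text
t 26.0 tcp [0.581  0.047  0.1741] yaw -79.74 F [-2.11  4.3   2.71] M [1.353 0.765 0.162] w 0.16 tq6 -0.151
```

Call:
play_rows(
  plan=[
    [[0,-0.1,0,0,0,0],[0,-0.2,0,0,0,0],[0,-0.3,0,0,0,0],[0,-0.3,0,0,0,0]],
  ],
)

```text
time_s: 26.5
tcp_pos: [0.5808, 0.0481, 0.1741]
ee_rot: [[0.001, 0.177, -0.984], [-0.001, -0.984, -0.177], [-1.0, 0.001, -0.001]]
wrist_force: [-0.3, -2.8, 4.5]
gripper_width: 0.16
```

```bash
python3 st.py
```

```text
t 26.5 tcp [0.5808 0.0481 0.1741] yaw -79.8 F [-0.32 -2.78  4.52] M [-0.568  0.159  0.16 ] w 0.16 tq6 -0.192
```

Call:
play_rows(
  plan=[
    [[0,-0.1,0,0,0,0],[0,-0.2,0,0,0,0],[0,-0.3,0,0,0,0],[0,-0.3,0,0,0,0]],
  ],
)

```text
time_s: 27.0
tcp_pos: [0.5801, 0.0516, 0.1741]
ee_rot: [[0.001, 0.177, -0.984], [-0.0, -0.984, -0.177], [-1.0, 0.0, -0.001]]
wrist_force: [-1.1, -1.4, 4.3]
gripper_width: 0.161
```

```bash
python3 st.py
```

```text
t 27.0 tcp [0.5801 0.0516 0.1741] yaw -79.78 F [-1.08 -1.36  4.31] M [-0.54   0.294  0.172] w 0.161 tq6 -0.181
```

Sliding freely at about 2 N, past the 2 mm of locked play, so the hatch is unlocked.

Call:
play_rows(
  plan=[
    [[0,-0.4,0,0,0,0],[0,-0.8,0,0,0,0],[0,-1.2,0,0,0,0],[0,-1.6,0,0,0,0],[0,-2.0,0,0,0,0]],
  ],
)

```text
time_s: 27.62
tcp_pos: [0.5765, 0.0713, 0.1741]
ee_rot: [[0.001, 0.177, -0.984], [-0.0, -0.984, -0.177], [-1.0, 0.0, -0.0]]
wrist_force: [-1.0, -2.4, 5.0]
gripper_width: 0.16
```

```bash
python3 st.py
```

```text
t 27.625 tcp [0.5765 0.0713 0.1741] yaw -79.79 F [-1.02 -2.4   4.96] M [-0.704  0.282  0.155] w 0.16 tq6 -0.145
```

Call:
play_rows(
  plan=[
    [[0,-0.4,0,0,0,0],[0,-0.8,0,0,0,0],[0,-1.2,0,0,0,0],[0,-1.6,0,0,0,0],[0,-2.0,0,0,0,0]],
  ],
)

```text
time_s: 28.25
tcp_pos: [0.5728, 0.0909, 0.1741]
ee_rot: [[0.0, 0.177, -0.984], [-0.0, -0.984, -0.177], [-1.0, 0.0, -0.0]]
wrist_force: [-1.0, -1.6, 6.2]
gripper_width: 0.156
```

```bash
python3 st.py
```

```text
t 28.25 tcp [0.5728 0.0909 0.1741] yaw -79.78 F [-1.01 -1.63  6.21] M [-0.69   0.363  0.202] w 0.156 tq6 -0.146
```

Call:
play_rows(
  plan=[
    [[0,-0.4,0,0,0,0],[0,-0.8,0,0,0,0],[0,-1.2,0,0,0,0],[0,-1.6,0,0,0,0],[0,-2.0,0,0,0,0]],
  ],
)

```text
time_s: 28.88
tcp_pos: [0.5691, 0.1106, 0.1741]
ee_rot: [[-0.0, 0.177, -0.984], [-0.0, -0.984, -0.177], [-1.0, 0.0, 0.0]]
wrist_force: [-0.9, -2.6, 6.2]
gripper_width: 0.159
```

```bash
python3 st.py
```

```text
t 28.875 tcp [0.5691 0.1106 0.1741] yaw -79.79 F [-0.88 -2.61  6.19] M [-0.728  0.386  0.21 ] w 0.159 tq6 -0.146
```

Call:
play_rows(
  plan=[
    [[0,-0.4,0,0,0,0],[0,-0.8,0,0,0,0],[0,-1.2,0,0,0,0],[0,-1.4,0,0,0,0],[0,-1.6,0,0,0,0]],
  ],
)

```text
time_s: 29.5
tcp_pos: [0.5662, 0.1263, 0.1741]
ee_rot: [[-0.0, 0.177, -0.984], [-0.0, -0.984, -0.177], [-1.0, 0.0, 0.0]]
wrist_force: [-1.3, -2.9, 7.1]
gripper_width: 0.158
```

```bash
python3 st.py
```

```text
t 29.5 tcp [0.5662 0.1263 0.1741] yaw -79.79 F [-1.26 -2.89  7.11] M [-0.707  0.491  0.16 ] w 0.158 tq6 -0.162
```

Call:
play_rows(
  plan=[
    [[0,-0.1,0,0,0,0],[0,-0.2,0,0,0,0],[0,-0.2,0,0,0,0]],
  ],
)

```text
time_s: 29.88
tcp_pos: [0.5658, 0.1283, 0.1741]
ee_rot: [[-0.0, 0.177, -0.984], [-0.0, -0.984, -0.177], [-1.0, 0.0, 0.0]]
wrist_force: [-1.3, -2.3, 6.1]
gripper_width: 0.157
```

```bash
python3 st.py
```

```text
t 29.875 tcp [0.5658 0.1283 0.1741] yaw -79.78 F [-1.3  -2.29  6.05] M [-0.588  0.589  0.169] w 0.157 tq6 -0.18
```

Call:
play_rows(
  plan=[
    [[0,-0.1,0,0,0,0],[0,-0.2,0,0,0,0],[0,-0.2,0,0,0,0]],
  ],
)

```text
time_s: 30.25
tcp_pos: [0.5654, 0.1303, 0.1741]
ee_rot: [[-0.0, 0.177, -0.984], [-0.0, -0.984, -0.177], [-1.0, 0.0, 0.0]]
wrist_force: [-2.0, -3.1, 5.0]
gripper_width: 0.162
```

```bash
python3 st.py
```

```text
t 30.25 tcp [0.5654 0.1303 0.1741] yaw -79.78 F [-2.01 -3.13  5.01] M [-0.592  0.52   0.164] w 0.162 tq6 -0.181
```

Call:
play_rows(
  plan=[
    [[0,-0.1,0,0,0,0],[0,-0.2,0,0,0,0],[0,-0.2,0,0,0,0]],
  ],
)

```text
time_s: 30.62
tcp_pos: [0.5654, 0.1307, 0.1741]
ee_rot: [[-0.0, 0.177, -0.984], [-0.003, -0.984, -0.177], [-1.0, 0.003, 0.001]]
wrist_force: [-0.1, -7.4, 6.5]
gripper_width: 0.154
```

```bash
python3 st.py
```

```text
t 30.625 tcp [0.5654 0.1307 0.1741] yaw -79.8 F [-0.11 -7.44  6.51] M [-1.898  0.006  0.165] w 0.154 tq6 -0.194
```

The end stop shows as a force rise to 7 N at y = 0.1307. I'll relax the pull and let go.

Call:
play_rows(
  plan=[
    [[0,0.1,0,0,0,0],[0,0.15,0,0,0,0]],
  ],
)

```text
time_s: 30.88
tcp_pos: [0.5654, 0.1306, 0.174]
ee_rot: [[-0.0, 0.177, -0.984], [-0.0, -0.984, -0.177], [-1.0, 0.0, 0.0]]
wrist_force: [-1.5, -0.8, 7.4]
gripper_width: 0.159
```

```bash
python3 st.py
```

```text
t 30.875 tcp [0.5654 0.1306 0.174 ] yaw -79.8 F [-1.47 -0.8   7.41] M [-0.381  0.694  0.191] w 0.159 tq6 -0.192
```

Call:
play_rows(
  plan=[
    [[0,0,0,0,0,0],[0,0,0,0,0,0],[0,0,0,0,0,0],[0,0,0,0,0,0]],
  ],
  hand=0.5,
)

```text
time_s: 31.38
tcp_pos: [0.5655, 0.1309, 0.1732]
ee_rot: [[-0.001, 0.177, -0.984], [-0.0, -0.984, -0.177], [-1.0, -0.0, 0.001]]
wrist_force: [-0.3, -0.4, 0.5]
gripper_width: 0.472
```

```bash
python3 st.py
```

```text
t 31.375 tcp [0.5655 0.1309 0.1732] yaw -79.8 F [-0.34 -0.39  0.46] M [-0.138  0.135  0.014] w 0.472 tq6 -0.001
```

Call:
play_rows(
  plan=[
    [[-2,0,0,0,0,0],[-5,0,0,0,0,0],[-8,0,0,0,0,0],[-11,0,0,0,0,0],[-14,0,0,0,0,0]],
  ],
)

```text
time_s: 32.0
tcp_pos: [0.5655, 0.1309, 0.3144]
ee_rot: [[-0.0, 0.177, -0.984], [0.0, -0.984, -0.177], [-1.0, -0.0, 0.0]]
wrist_force: [0.6, 0.8, -0.7]
gripper_width: 0.502
```

Call:
play_rows(
  plan=[
    [[0,0,0,0,0,0],[0,0,0,0,0,0],[0,0,0,0,0,0]],
  ],
)

```text
time_s: 32.38
tcp_pos: [0.5651, 0.1307, 0.3121]
ee_rot: [[-0.002, 0.177, -0.984], [-0.001, -0.984, -0.177], [-1.0, 0.0, 0.003]]
wrist_force: [-0.7, -0.6, -0.9]
gripper_width: 0.497
```

```bash
python3 - <<'E'
from snap import *
c=snap("wrist","w6"); p,d=c["p"],c["d"]; print(c["s"]["tcp_pos"],c["s"]["joint_velocities"].round(2))
mo,mg=masks(p)
for nm,m in(("bar",mo),("green",mg)):
  for a,ce,mm in blobs(m,60):
    if ce[1]>320: continue
    uv=np.argwhere(mm&(d>0))[:,::-1]; oo,dr=ray(c,uv); X=oo+dr*d[uv[:,1],uv[:,0]][:,None]
    zt=np.percentile(X[:,2],90); T=X[X[:,2]>zt-.006]
    q=cv2.minAreaRect(T[:,:2].astype(np.float32)*1000)
    print(nm,a,ce.round(1),"ztop",zt.round(4),"ctr",T[:,:2].mean(0).round(4),pca(T[:,:2]),[np.round(x,1) for x in q])
c=snap("top","t6")
E
python3 st.py
```

```text
[0.56513001 0.13066381 0.31213478] [ 0.11  0.    0.19  0.19 -0.07  0.03]
bar 202 [505.1 197.8] ztop 0.2254 ctr [ 0.602 -0.07 ] (np.float64(21.72491084404463), array([0.00968475, 0.01349375])) [array([602.2, -70.7]), array([13.8, 10.9]), np.float64(14.3)]
green 1274 [384.3  18.4] ztop 0.165 ctr [0.7264 0.046 ] (np.float64(-79.55884073146305), array([0.01068883, 0.07820391])) [array([726.9,  45.9]), array([11.2, 78.8]), np.float64(10.5)]
green 319 [257.7 189.6] ztop 0.1983 ctr [0.5652 0.1279] (np.float64(13.025417562038568), array([0.01538751, 0.0556056 ])) [array([565.8, 129.6]), array([48.5, 12.6]), np.float64(10.5)]
t 32.475 tcp [0.5653 0.1307 0.3125] yaw -79.8 F [-0.18  0.74 -0.48] M [-0.121  0.076  0.021] w 0.497 tq6 0.0
```

View pics/w6.png

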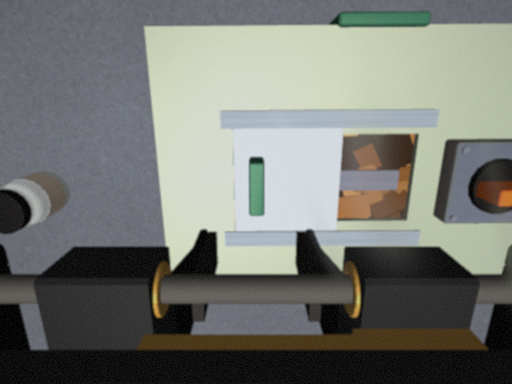

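View pics/t6.png

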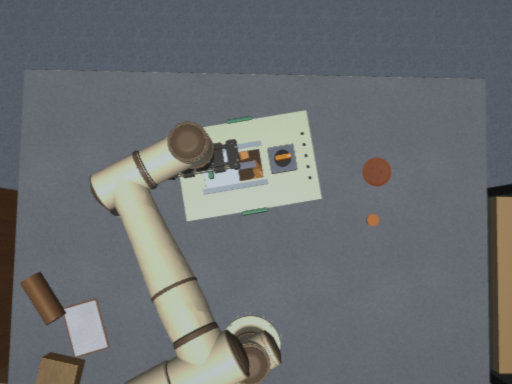

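The wrist view shows the opening uncovered at (375,177) and the pull at (257,187). By my measurement the pull has travelled 85 mm. The dish (377,171) and cup (373,220) are unmoved, and the jar is upright at (25,205). Handing in.

```bash
python3 -c "
from station import r
print(r.finish_job())"
```

```text
the job is handed in; nothing more can be done
None
```

The hatch is open to its end stop, and I handed the job in at about 32 s of the 67 s allowed. No verdict is reported.

**Knob:** I turned it clockwise in small steps.
- The drag held at about 0.30 N m, then fell past zero at about 72° of gripper turn.
- It stayed low, at about 0.18 N m, then climbed to 0.40 N m against the far flank.
- I backed off to the middle of the play and let go. After release the camera showed the bar resting at about −77° yaw.

**Hatch:** It slid with about 2–3 N along the slide once moving. I stopped when the force rose to about 7 N at the end stop, then eased off and opened the gripper. While gripped, the wrist also read an upward force of up to 7 N.

**Last checks:**
- **Pull travel:** by the wrist camera the pull moved 85 mm, which matches fully open.
- **Clearance:** the gripper was 14 cm above its grip height, with no contact force.
- **Bystanders:** the dish and cup were where they started. The arm hid the jar from the top camera in the last picture, so I only saw in the wrist view that it was upright and did not measure its position.
- **Closing on the pull:** the arm shifted about 2 mm with about 5.5 N at the wrist, well under the 20 N bolt limit.

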